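Hold the scale terminal in calibration with its spring key

TASK

Put the packing scale into calibration: take the flat-handled key out of the holder, lower its two lugs into the slots of the socket on top of the scale terminal, push it all the way in against the spring and, still pushing, turn it a quarter turn clockwise (seen from above). The key springs back if let go, so finish while still gripping it, pushed fully in and fully turned. Leave the two other plugs in the holder and everything else on the table where it is.

Things in the scene. Friction and masses are not known exactly. Their poses are not given: they have to be found in the camera images.
- key: Steel key in a holder hole, upright, 67 mm tall; origin: centre of its underside. Up its z: cross bar (the two lugs) 44 (own x) x 8 mm (own y), z 0-8; round stem 20 mm across to z 34; flange 34 mm across, z 34-38, resting on the holder's top; flat handle plate 40 (own x, parallel to the lugs) x 12 mm (own y), z 38-67: grip it across the 12 mm. Same after a half turn. 0.1-0.2 kg.
- holder: Fixed white plastic block 250 (own x) x 75 x 45 mm tall; origin: centre of its underside. Three holes along its x at -80, 0, +80 mm, each 49 x 25 mm (long side along x), 40 mm deep. Key and two plugs hang in them in any order by their flanges, the key's lugs about parallel to the row. The key is free after a 34 mm lift.
- terminal: The scale terminal: a fixed stainless box 190 (own x) x 150 x 90 mm tall, origin at the centre of its underside, a dark display at the +x end of its top. The socket lies 30 mm towards own -x from its centre, in a square 72 mm aluminium plate flush with the top.
- socket (a point): Centre of the socket mouth, in the terminal's top 90 mm above the table; z up, x and y as the terminal's. A 24 mm square hole with two slots along x, 11.5 mm wide, 47.5 mm end to end, through a 10 mm plate. Below, a sprung rotor takes the lugs: its floor is 12 mm under the mouth at rest, 22 mm fully pushed in. The lugs clear the plate and can turn only from 18 mm down. Either way round fits.
- plunger (a joint): How far the socket's rotor is pushed in, m: 0 at rest, hard stop at 0.010. Spring 3.4 N at the start, about 12 N fully in (the key's weight alone does not move it).
- rotor (a joint): Turn of the socket's rotor, rad: 0 at rest, its channel in line with the slots; grows clockwise seen from above; stop at 1.60. The lugs carry it with up to 0.1 rad of slack (a key turned exactly 90 degrees gives about 1.47), against a spring of 0.02 rising to 0.18 N m; it springs back if let go.
- round_plug: Steel blanking plug with a plain round head 36 mm across, 60 mm tall, in the holder; stays there. Origin 34 mm under its flange, level with the key's.
- square_plug: Steel blanking plug with a square head of 22 mm, 64 mm tall, in the holder; stays there. Origin 34 mm under its flange.
- weight_big: Steel knob weight, 44 mm across, 75 mm tall, standing on the table between holder and terminal; stays. Origin at its underside.
- weight_small: Steel knob weight, 30 mm across, 50 mm tall, likewise between holder and terminal; stays. Origin at its underside.
- label_roll: Paper label roll lying flat, 90 mm across, 50 mm tall, to the right; stays. Origin at its underside.
- spray: White bottle, 64 mm across, 170 mm tall, to the left; stays. Origin at its underside.
- driver: Black-handled screwdriver lying across the table before the weighing platform; stays.
- bowl: Steel bowl, 110 mm across, 45 mm tall, to the left; stays. Origin at its underside.
Not all that is in view belongs to the job. What is shaped like the terminal but green or pink is not meant.

How it is judged:
By the outcome, as a careful person would: the job done as asked, in the order asked, and still so for the second after the job is handed in, while the arm keeps its last pose, push and grip.
It also fails if it takes over 51 s, if anything falls off the work surface, if the arm or the gripper's body presses on something with over 40 N, if the wrist force passes 120 N, or if a joint passes its speed limit or range.

ROBOT

A 7-joint arm with a two-finger parallel gripper is mounted at the origin on the work surface. World frame = base frame: x ahead of the robot, y to its left, z up, the work surface at z = 0. Lengths are in mm, angles in rad, forces in N, time in s.
With the tool pointing down it reaches from about 375 to 925 mm from the base axis. Payload 3.1 kg.
Tool frame: the origin (TCP) lies at the very end of the fingers, on their centre line; the grasp point (between the pads) lies 19 mm behind it; z points along the fingers, y is the line along which they close (so a half turn about z gives the same grasp; the last joint's range is limited). The gripper opens to 85 mm and grips with 20 to 120 N. Pads are 22 mm wide; open, the fingers measure 114 mm over their backs; the gripper's body (76 mm by 85 mm) begins 54 mm behind the grasp point. The pads swing forward as they close: fully open they stand 13 mm farther back than shut.
Start: joints at [-1.219, 0.383, 0.044, 1.598, -0.018, 1.161, -0.05], TCP at [282.589, 585.36, 231.269] pointing down, gripper open.
Joint ranges: [-2.61, 2.61], [-0.41, 2.15], [-1.48, 1.57], [0, 2.5], [-1.57, 4.71], [0.05, 1.97], [-2.85, 2.85]. Speed limits (rad/s): [2.79, 2.79, 3.14, 3.14, 3.14, 3.14, 3.14].

INTERFACE

Orientations are given as a unit quaternion [x, y, z, w].
In Python, from bench import sense, capture, calibration, finish_job gives the robot as it stands.
- The arm moves only by the tool arm_command, never from a script. Its argument "rows" is a list of rows, each an object of numbers: "tx", "ty", "tz": the shift along the tool's x, y, z in m; "rx", "ry", "rz": the turn, a rotation vector about the tool's x, y, z in rad; "fingers": the gripper's target within -1 to 1 (shut at 1, half-way at 0, fully open at -1). A call has 1 to 8 rows; each row is the pose to reach, as a shift and turn from the pose commanded when the call began, along the tool's axes at that moment; what a row does not reach only later rows make up. A row lasts 1/8 s, in which the tool goes at most 62.5 mm and 10.7 degrees, less where a joint would pass 70% of its speed; a pose out of reach is approached as far as the arm can. A call with a gripper value outside its range is refused whole. The fingers move at their own pace and stop on an object; "force" is the grip in N (left out, the last holds). Time passes only in rows, so rows that repeat a pose let the fingers close. It gives the time, the measured TCP pose, the force, the opening and the grip force at its end, in the units of the state.
- sense(): the state, without advancing time (a new reading comes with each control period).
- capture(name): name is "scene" or "top" or "wrist"; returns the picture (400x640x3 uint8, red, green, blue); there is no depth.
- calibration(name): a dict with "vfov" (degrees; the focal length in pixels is half the picture's height over the tangent of half this angle, whatever the lens; pixels are square), "cx", "cy" (the principal point, pixels), "R" (3x3) and "t" (3): a world point X has camera coordinates R X + t; the wrist camera has in their place "hand_eye" (4x4, takes a point from camera to tool coordinates, whose origin is the TCP and whose axes are the flange's). Camera axes: x right, y down, z forward; pixel columns grow to the right and rows downward; lengths in mm; the calibration is good to about 2 mm. A picture is of the moment at which its call begins: read the wrist's pose just before it. calibration takes no time and is no camera call.
- finish_job(): hands the job in; it is judged then, once.
The state is a dict: "time_s": time; "joint_positions": joint angles; "joint_vel": joint speeds; "tau": joint torques, N m; "tcp_pos": TCP position; "eef_rot": TCP orientation; "ft_force": force on the tool from outside, world axes, zero at the start; "moment": the same for the moment, N m; "gripper_width": finger opening in mm; "gripper_force": force on a finger pad.
Only numpy, scipy, OpenCV 4.12 (cv2) and the standard library are available. Lean on these libraries where they do the work, as an engineer would, in place of code of your own. Each camera call takes 0.05 s, during which the arm holds its last target. There are 200 camera calls.

## Working session

There is one attempt and no reset: what is moved stays moved. The work goes in short steps, Python scripts to look and compute and a tool call to move; the robot and the scene stay as the last step left them, time stands still between calls to the robot, and variables do not carry over. Pictures are saved under pics/ and viewed, at most 10 in all, crops included, and the job is handed in when it is done.

Besides the shell and the picture viewer there is one more tool, called after ">>>" as name(argument=value, ...), one argument or row to a line, values as JSON. arm_command: Moves the arm, as the interface text tells. Its arguments: {"type":"object","properties":{"rows":{"type":"array","items":{"type":"object","properties":{"tx":{"type":"number"},"ty":{"type":"number"},"tz":{"type":"number"},"rx":{"type":"number"},"ry":{"type":"number"},"rz":{"type":"number"},"fingers":{"type":"number"}}}},"force":{"type":"number"}},"required":["rows"]}

```bash
mkdir -p pics; cat > h.py <<'E'
import numpy as np,cv2
from bench import sense,capture,calibration,finish_job
from scipy.spatial.transform import Rotation as Ro
def cam(name,s=None):
    c=calibration(name); f=200/np.tan(np.radians(c['vfov'])/2)
    if 'R' in c: R=np.array(c['R']);t=np.array(c['t']); return f,c['cx'],c['cy'],R.T,-R.T@t
    H=np.array(c['hand_eye']);Rt=Ro.from_quat(s['eef_rot']).as_matrix()
    return f,c['cx'],c['cy'],Rt@H[:3,:3],Rt@H[:3,3]+np.array(s['tcp_pos'])
def px2pt(C,u,v,z):
    f,cx,cy,R,o=C; d=R@np.array([(u-cx)/f,(v-cy)/f,1]); return o+d*(z-o[2])/d[2]
def pt2px(C,X):
    f,cx,cy,R,o=C; p=R.T@(np.array(X,float)-o); return f*p[0]/p[2]+cx,f*p[1]/p[2]+cy
def save(n,im): cv2.imwrite(f'pics/{n}.png',cv2.cvtColor(im,cv2.COLOR_RGB2BGR))
E
python3 - <<'E'
from h import *
s=sense();print(s)
a=capture('top');b=capture('scene');np.save('top0.npy',a)
save('top0',a);save('scene0',b)
for n in('top','scene','wrist'):print(n,calibration(n))
E
```

```text
{'time_s': 0.0, 'joint_positions': array([-1.21879423,  0.38382111,  0.04384672,  1.59958087, -0.01789371,
        1.16122598, -0.04990601]), 'joint_vel': array([ 4.00837629e-04,  1.98258242e-03,  1.40252984e-03,  9.18217200e-04,
       -8.92042267e-04, -1.42148646e-05, -1.49432612e-04]), 'tau': array([-4.61544914e-04, -4.33460033e+01,  1.02427438e+00, -2.49512154e+01,
        1.05535460e-02,  1.14560805e-02, -1.76669397e-05]), 'tcp_pos': array([282.21220654, 584.48161309, 229.89317215]), 'eef_rot': array([ 2.22978367e-01,  9.74822498e-01, -1.30286893e-03, -2.20221642e-04]), 'ft_force': array([ 0.94021983, -0.39364673,  0.10916153]), 'moment': array([0.05897689, 0.03858998, 0.02250745]), 'gripper_force': 0.0, 'gripper_width': 85.34589366000688}
top {'vfov': 50.712688224677635, 'cx': 321.39072963322366, 'cy': 193.03676910379417, 'R': array([[ 0.02216876, -0.99950851,  0.02216494],
       [-0.99348347, -0.02450354, -0.11131116],
       [ 0.11179957, -0.01955287, -0.99353839]]), 't': array([ -15.28931941,  463.01464049, 1224.0701948 ])}
scene {'vfov': 43.45775714770565, 'cx': 320.1827817555857, 'cy': 197.2093794580916, 'R': array([[-0.809708  ,  0.58679398, -0.00676632],
       [ 0.4049142 ,  0.5503149 , -0.73020408],
       [-0.42475575, -0.59399186, -0.68319559]]), 't': array([ 377.80707028, -157.73991478, 1720.20632569])}
wrist {'vfov': 61.889426427810974, 'cx': 321.29964719189894, 'cy': 197.03285723159397, 'hand_eye': array([[ 7.27299169e-04, -9.63284305e-01, -2.68482437e-01,
         6.79600627e+01],
       [ 9.99999445e-01,  9.05411920e-04, -5.39589589e-04,
        -3.10868865e-01],
       [ 7.62865381e-04, -2.68481895e-01,  9.63284428e-01,
        -1.42914585e+02],
       [ 0.00000000e+00,  0.00000000e+00,  0.00000000e+00,
         1.00000000e+00]])}
```

View pics/top0.png

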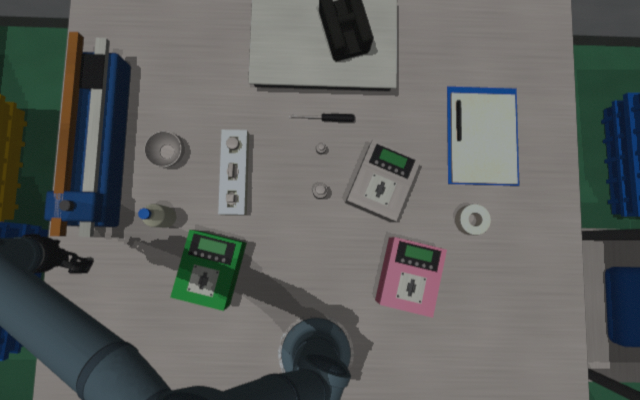

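View pics/scene0.png

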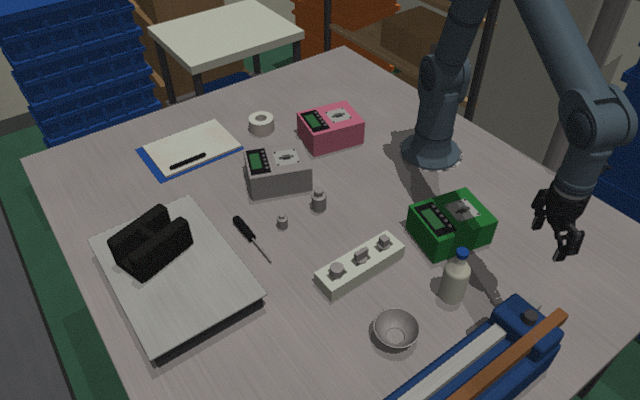

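The top view shows the white holder at about (233,172), with heads at (233,143), (232,171) and (231,197). The grey terminal is at (383,181) with its socket at (380,189). The green box (208,268) and the pink one (411,275) are decoys. Key candidates are (233,143), which looks round, (232,171), which looks like a plate, and (231,197), which looks square. I'll check in a close crop.

```bash
python3 - <<'E'
from h import *
a=np.load('top0.npy');b=cv2.cvtColor(cv2.imread('pics/scene0.png'),cv2.COLOR_BGR2RGB)
c1=cv2.resize(a[120:225,205:260],None,fx=5,fy=5,interpolation=cv2.INTER_CUBIC)
c2=cv2.resize(b[220:305,305:415],None,fx=4,fy=4,interpolation=cv2.INTER_CUBIC)
o=np.zeros((525,275+440,3),np.uint8);o[:525,:275]=c1;o[:340,275:]=c2;save('crop',o)
C=cam('top')
hsv=cv2.cvtColor(a,cv2.COLOR_RGB2HSV)
print(a[135,225],a[150,300],a[205,375],a[189,365])
m=((hsv[...,2]>185)&(hsv[...,1]<25)).astype(np.uint8)
n,l,st,ce=cv2.connectedComponentsWithStats(m)
for i in range(1,n):
    if st[i,4]>60:print(st[i],ce[i])
for u,v in((233,143),(232,171),(231,197)):print(px2pt(C,u,v,74).round())
print('socket',px2pt(C,380,189,90).round())
for t,z in (((382,160),90),):print(px2pt(C,391,160,z).round())
E
```

```text
[153 158 161] [126 122 119] [133 130 126] [134 130 127]
[596. 254.  74.]
[515. 253.  74.]
[440. 252.  74.]
socket [ 472. -168.   90.]
[ 555. -199.   90.]
```

View pics/crop.png

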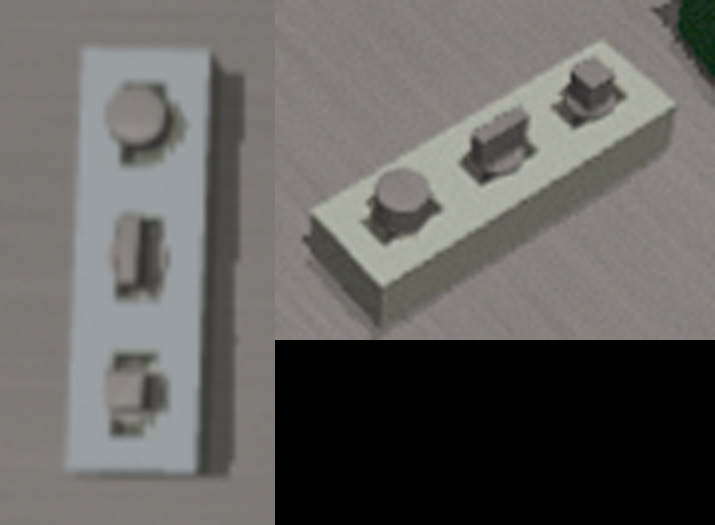

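The middle head (232,171) is the key: a flat plate with its long side along the row. The upper head is round and the lower one square. Next I work out the move to a point above it.

```bash
cat >> h.py <<'E'
def mv(x,y,z,yaw):  # yaw = azimuth (deg) of tool y, tool down
    s=sense();R=Ro.from_quat(s['eef_rot'])
    a=np.radians(yaw);ty=np.array([np.cos(a),np.sin(a),0]);tz=np.array([0,0,-1.]);T=np.c_[np.cross(ty,tz),ty,tz]
    d=R.inv().apply(np.array([x,y,z])-s['tcp_pos'])/1000
    r=(R.inv()*Ro.from_matrix(T)).as_rotvec()
    print('t',d.round(4),'r',r.round(4),'| tcp',s['tcp_pos'].round(1),'yaw',np.degrees(np.arctan2(*R.as_matrix()[1::-1,1])).round(2),'time',s['time_s'],'q',s['joint_positions'].round(2),'f',s['ft_force'].round(1),'w',round(s['gripper_width'],1),round(s['gripper_force'],1))
E
python3 -c "
from h import *
mv(515,253,190,90)"
```

```text
t [-0.3538 -0.1973  0.0405] r [-2.400e-03 -4.000e-04 -4.497e-01] | tcp [282.2 584.6 230. ] yaw 64.23 time 0.1 q [-1.22  0.38  0.04  1.6  -0.02  1.16 -0.05] f [-0.6  0.4 -0.8] w 85.5 0.0
```

>>> arm_command(
  rows=[
    {"tx":-0.044,"ty":-0.025,"tz":0,"rz":-0.056},
    {"tx":-0.088,"ty":-0.05,"tz":0,"rz":-0.112},
    {"tx":-0.133,"ty":-0.074,"tz":0,"rz":-0.168},
    {"tx":-0.177,"ty":-0.099,"tz":0,"rz":-0.225},
    {"tx":-0.221,"ty":-0.123,"tz":0,"rz":-0.28},
    {"tx":-0.265,"ty":-0.148,"tz":0.013,"rz":-0.337},
    {"tx":-0.31,"ty":-0.173,"tz":0.026,"rz":-0.393},
    {"tx":-0.354,"ty":-0.197,"tz":0.04,"rz":-0.45},
  ],
)

```text
invalid input
```

>>> arm_command(
  rows=[
    {"tx":0},
    {"tx":0},
  ],
)

```text
invalid input
```

```bash
python3 - <<'E'
from h import *
mv(515,253,190,90)
s=sense();w=capture('wrist');np.save('w1.npy',w);save('w1',w)
print(pt2px(cam('wrist',s),[515,253,78]))
E
```

```text
t [-0.3538 -0.1973  0.0405] r [-2.400e-03 -4.000e-04 -4.497e-01] | tcp [282.2 584.6 230. ] yaw 64.23 time 0.1 q [-1.22  0.38  0.04  1.6  -0.02  1.16 -0.05] f [-0.6  0.4 -0.8] w 85.5 0.0
(np.float64(156.302674743405), np.float64(470.91418234313585))
```

View pics/w1.png

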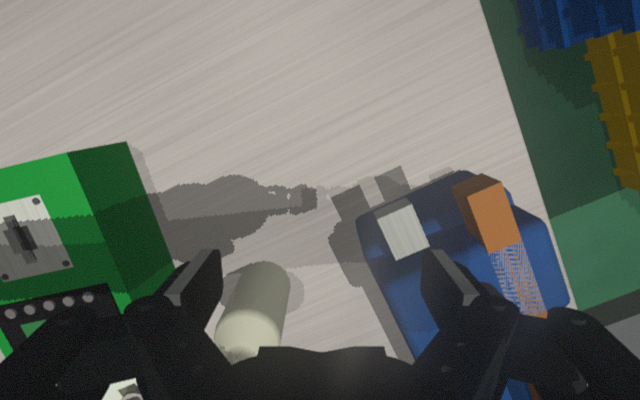

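The arm has not moved: this picture from the start pose shows the green decoy at left and the bottle at (255,310). Both calls were rejected as invalid, so I'll send every field.

>>> arm_command(
  force=40,
  rows=[
    {"tx":-0.044,"ty":-0.025,"tz":0,"rx":0,"ry":0,"rz":-0.056,"fingers":-1},
    {"tx":-0.088,"ty":-0.05,"tz":0,"rx":0,"ry":0,"rz":-0.112,"fingers":-1},
    {"tx":-0.133,"ty":-0.074,"tz":0,"rx":0,"ry":0,"rz":-0.168,"fingers":-1},
    {"tx":-0.177,"ty":-0.099,"tz":0,"rx":0,"ry":0,"rz":-0.225,"fingers":-1},
    {"tx":-0.221,"ty":-0.123,"tz":0,"rx":0,"ry":0,"rz":-0.28,"fingers":-1},
    {"tx":-0.265,"ty":-0.148,"tz":0.013,"rx":0,"ry":0,"rz":-0.337,"fingers":-1},
    {"tx":-0.31,"ty":-0.173,"tz":0.026,"rx":0,"ry":0,"rz":-0.393,"fingers":-1},
    {"tx":-0.354,"ty":-0.197,"tz":0.04,"rx":0,"ry":0,"rz":-0.45,"fingers":-1},
  ],
)

```text
time_s: 1.15
tcp_pos: [516.4, 252.5, 190.8]
eef_rot: [-0.001, 1.0, 0.0, 0.0]
ft_force: [1.3, 0.8, -0.2]
gripper_width: 85.8
gripper_force: 0.0
```

>>> arm_command(
  rows=[
    {"tx":0,"ty":0,"tz":0,"rx":0,"ry":0,"rz":0,"fingers":-1},
    {"tx":0,"ty":0,"tz":0,"rx":0,"ry":0,"rz":0,"fingers":-1},
    {"tx":0,"ty":0,"tz":0,"rx":0,"ry":0,"rz":0,"fingers":-1},
  ],
)

```text
time_s: 1.52
tcp_pos: [514.8, 256.2, 191.5]
eef_rot: [-0.002, 1.0, 0.001, -0.0]
ft_force: [0.7, -0.3, 0.3]
gripper_width: 85.4
gripper_force: 0.0
```

```bash
python3 - <<'E'
from h import *
mv(515,253,190,90)
s=sense();w=capture('wrist');np.save('w1.npy',w);save('w2',w)
print(pt2px(cam('wrist',s),[515,253,78]))
E
```

```text
t [-0.0002 -0.0032  0.0015] r [ 0.0011 -0.0002  0.0034] | tcp [514.8 256.2 191.5] yaw 90.19 time 1.525 q [-0.69  0.28  0.18  1.83 -0.06  1.04  1.09] f [ 0.7 -0.3  0.3] w 85.4 0.0
(np.float64(317.6378324755864), np.float64(193.2838018284862))
```

View pics/w2.png

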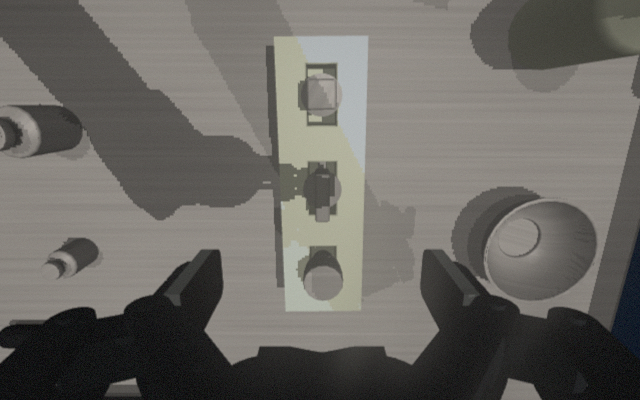

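The holder stands upright in view: square head (321,92), key plate (322,193), round head (323,272). I'll take a close crop for the plate's centre and angle.

```bash
python3 - <<'E'
from h import *
w=np.load('w1.npy')
c=w[145:240,280:365].astype(float);c=np.clip(c*1.6,0,255).astype(np.uint8)
save('c3',cv2.resize(c,None,fx=6,fy=6,interpolation=cv2.INTER_NEAREST))
E
```

```text
(no output)
```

View pics/c3.png

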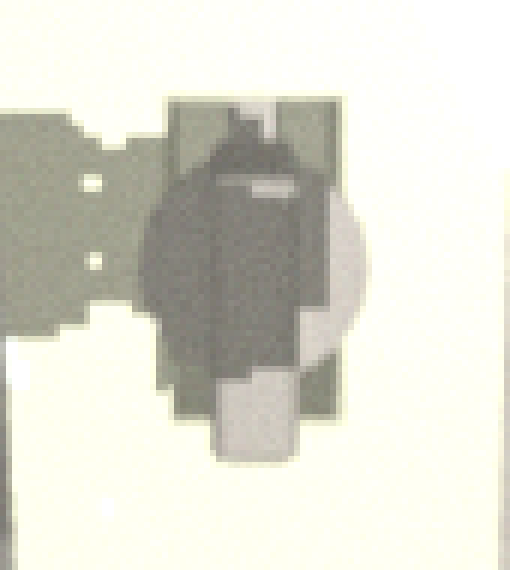

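```bash
python3 - <<'E'
from h import *
s=sense();C=cam('wrist',s)
for u,v in((322.7,175),(322.7,221.7),(322.7,198.3)):print(px2pt(C,u,v,78).round(1))
# holder axis angle from edge midpoints at z=45
p,q=px2pt(C,321,38,45),px2pt(C,323.5,311,45);print(p,q,np.degrees(np.arctan2(q[1]-p[1],q[0]-p[0])))
k=px2pt(C,322.7,198.3,78);mv(k[0],k[1],130,90)
E
```

```text
[500.2 256.9  78. ]
[539.  257.1  78. ]
[519.2 257.   78. ]
[396.05536375 255.13093095  45.        ] [645.04344991 258.6295856   45.        ] 0.8050383323652373
t [-0.0043  0.0008  0.0615] r [ 0.001  -0.      0.0036] | tcp [514.8 256.2 191.5] yaw 90.2 time 1.575 q [-0.69  0.28  0.18  1.83 -0.06  1.04  1.09] f [-0.5 -0.2 -0.3] w 85.6 0.0
```

>>> arm_command(
  rows=[
    {"tx":-0.005,"ty":0.001,"tz":0.03,"rx":0,"ry":0,"rz":-0.01,"fingers":-1},
    {"tx":-0.005,"ty":0.001,"tz":0.06,"rx":0,"ry":0,"rz":-0.01,"fingers":-1},
    {"tx":-0.005,"ty":0.001,"tz":0.085,"rx":0,"ry":0,"rz":-0.01,"fingers":-1},
    {"tx":-0.005,"ty":0.001,"tz":0.105,"rx":0,"ry":0,"rz":-0.01,"fingers":-1},
    {"tx":-0.005,"ty":0.001,"tz":0.12,"rx":0,"ry":0,"rz":-0.01,"fingers":-1},
    {"tx":-0.005,"ty":0.001,"tz":0.131,"rx":0,"ry":0,"rz":-0.01,"fingers":-1},
    {"tx":-0.005,"ty":0.001,"tz":0.137,"rx":0,"ry":0,"rz":-0.01,"fingers":-1},
    {"tx":-0.005,"ty":0.001,"tz":0.137,"rx":0,"ry":0,"rz":-0.01,"fingers":-1},
  ],
)

```text
time_s: 2.58
tcp_pos: [520.7, 255.1, 54.2]
eef_rot: [-0.005, 1.0, -0.0, -0.0]
ft_force: [-0.6, -0.5, 0.0]
gripper_width: 85.2
gripper_force: 0.0
```

```bash
python3 -c "
from h import *
mv(520,257,53.5,90.8)"
```

```text
t [0.0007 0.0019 0.0007] r [-0.0001 -0.0002 -0.0036] | tcp [520.7 255.1  54.2] yaw 90.59 time 2.575 q [-0.66  0.47  0.16  1.9  -0.1   0.78  1.14] f [-0.6 -0.5  0. ] w 85.2 0.0
```

>>> arm_command(
  force=60,
  rows=[
    {"tx":0.001,"ty":0.0015,"tz":0,"rx":0,"ry":0,"rz":0,"fingers":-0.3},
    {"tx":0.001,"ty":0.0015,"tz":0,"rx":0,"ry":0,"rz":0,"fingers":0.3},
    {"tx":0.001,"ty":0.0015,"tz":0,"rx":0,"ry":0,"rz":0,"fingers":1},
    {"tx":0.001,"ty":0.0015,"tz":0,"rx":0,"ry":0,"rz":0,"fingers":1},
    {"tx":0.001,"ty":0.0015,"tz":0,"rx":0,"ry":0,"rz":0,"fingers":1},
    {"tx":0.001,"ty":0.0015,"tz":0,"rx":0,"ry":0,"rz":0,"fingers":1},
    {"tx":0.001,"ty":0.0015,"tz":0,"rx":0,"ry":0,"rz":0,"fingers":1},
    {"tx":0.001,"ty":0.0015,"tz":0,"rx":0,"ry":0,"rz":0,"fingers":1},
  ],
)

```text
time_s: 3.58
tcp_pos: [520.1, 256.6, 54.6]
eef_rot: [-0.005, 1.0, 0.0, 0.0]
ft_force: [-0.9, -0.1, 3.2]
gripper_width: 11.0
gripper_force: 60.8
```

```bash
python3 -c "
from h import *
mv(520,257,53.5,90.8)"
```

```text
t [0.     0.0004 0.0011] r [ 0.0002  0.0005 -0.0038] | tcp [520.1 256.6  54.6] yaw 90.58 time 3.575 q [-0.66  0.47  0.16  1.9  -0.1   0.78  1.13] f [-0.9 -0.1  3.2] w 11.0 60.8
```

>>> arm_command(
  rows=[
    {"tx":0,"ty":0,"tz":-0.006,"rx":0,"ry":0,"rz":0,"fingers":1},
    {"tx":0,"ty":0,"tz":-0.015,"rx":0,"ry":0,"rz":0,"fingers":1},
    {"tx":0,"ty":0,"tz":-0.026,"rx":0,"ry":0,"rz":0,"fingers":1},
    {"tx":0,"ty":0,"tz":-0.04,"rx":0,"ry":0,"rz":0,"fingers":1},
    {"tx":0,"ty":0,"tz":-0.065,"rx":0,"ry":0,"rz":0,"fingers":1},
    {"tx":0,"ty":0,"tz":-0.095,"rx":0,"ry":0,"rz":0,"fingers":1},
    {"tx":0,"ty":0,"tz":-0.12,"rx":0,"ry":0,"rz":0,"fingers":1},
    {"tx":0,"ty":0,"tz":-0.136,"rx":0,"ry":0,"rz":0,"fingers":1},
  ],
)

```text
time_s: 4.58
tcp_pos: [520.5, 256.9, 192.7]
eef_rot: [-0.005, 1.0, 0.001, 0.001]
ft_force: [0.1, 0.4, -2.3]
gripper_width: 10.9
gripper_force: 60.3
```

```bash
python3 - <<'E'
from h import *
# terminal yaw estimate ~ -20deg -> lug yaw; tool y = 70; tool -x dir = (sin,-cos)->compute
a=np.radians(70);ty=np.array([np.cos(a),np.sin(a),0]);tx=np.cross(ty,[0,0,-1.]);print(tx)
p=np.array([472,-168,0])-60*tx;print(p);mv(p[0],p[1],190,70)
C=cam('top');a=np.load('top0.npy')
for n,uv in dict(a=(373,142),b=(419,157),c=(346,205),d=(396,220)).items():print(n,px2pt(C,*uv,90).round())
E
```

```text
[-0.93969262  0.34202014  0.        ]
[ 528.38155725 -188.5212086     0.        ]
t [-0.0034 -0.4455  0.002 ] r [0.002  0.0022 0.3592] | tcp [520.5 256.9 192.7] yaw 90.58 time 4.575 q [-0.68  0.29  0.18  1.82 -0.06  1.04  1.1 ] f [ 0.1  0.4 -2.3] w 10.9 60.3
a [ 606. -147.   90.]
b [ 566. -279.   90.]
c [424. -73.  90.]
d [ 385. -214.   90.]
```

>>> arm_command(
  rows=[
    {"tx":0,"ty":-0.04,"tz":0,"rx":0,"ry":0,"rz":0.04,"fingers":1},
    {"tx":0,"ty":-0.1,"tz":0,"rx":0,"ry":0,"rz":0.09,"fingers":1},
    {"tx":0,"ty":-0.16,"tz":0,"rx":0,"ry":0,"rz":0.13,"fingers":1},
    {"tx":0,"ty":-0.22,"tz":0,"rx":0,"ry":0,"rz":0.18,"fingers":1},
    {"tx":0,"ty":-0.28,"tz":0,"rx":0,"ry":0,"rz":0.22,"fingers":1},
    {"tx":0,"ty":-0.34,"tz":0,"rx":0,"ry":0,"rz":0.27,"fingers":1},
    {"tx":-0.003,"ty":-0.4,"tz":0,"rx":0,"ry":0,"rz":0.32,"fingers":1},
    {"tx":-0.003,"ty":-0.445,"tz":0,"rx":0,"ry":0,"rz":0.36,"fingers":1},
  ],
)

```text
time_s: 5.58
tcp_pos: [526.7, -191.6, 190.7]
eef_rot: [0.176, 0.984, -0.0, 0.0]
ft_force: [0.7, -0.1, -1.6]
gripper_width: 11.1
gripper_force: 60.3
```

>>> arm_command(
  rows=[
    {"tx":0,"ty":0,"tz":0,"rx":0,"ry":0,"rz":0,"fingers":1},
    {"tx":0,"ty":0,"tz":0,"rx":0,"ry":0,"rz":0,"fingers":1},
    {"tx":0,"ty":0,"tz":0,"rx":0,"ry":0,"rz":0,"fingers":1},
    {"tx":0,"ty":0,"tz":0,"rx":0,"ry":0,"rz":0,"fingers":1},
  ],
)

```text
time_s: 6.08
tcp_pos: [527.6, -186.5, 190.1]
eef_rot: [0.172, 0.985, 0.0, -0.0]
ft_force: [0.3, -0.7, -1.6]
gripper_width: 10.7
gripper_force: 60.2
```

```bash
python3 - <<'E'
from h import *
mv(472,-168,190,70)
s=sense();w=capture('wrist');np.save('w4.npy',w);save('w4',w)
print(pt2px(cam('wrist',s),[472,-168,90]))
E
```

```text
t [ 0.0586 -0.0015  0.0002] r [ 0.0006 -0.0005  0.0025] | tcp [ 527.6 -186.5  190.1] yaw 70.14 time 6.075 q [-0.16  0.27  0.49  1.88 -0.15  1.03  1.62] f [ 0.3 -0.7 -1.6] w 10.7 60.2
(np.float64(319.834526137418), np.float64(117.93010043226782))
```

View pics/w4.png

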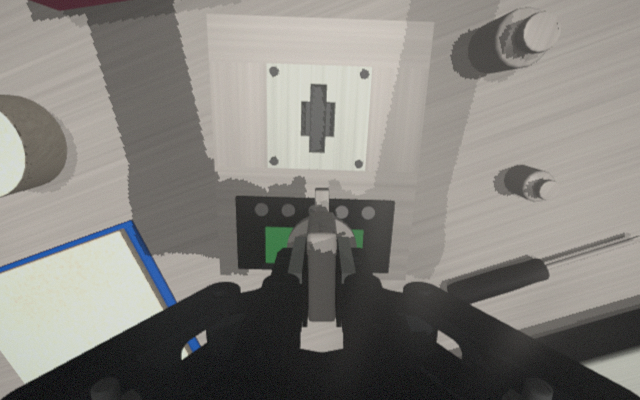

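The socket is at about (318,118) in its plate, screws at (275,71), (364,74), (274,161) and (358,163). The key is in the fingers, with its near lug at (322,190). Next I measure the slot mask and the key's lug.

```bash
python3 - <<'E'
from h import *
s=sense();C=cam('wrist',s);w=np.load('w4.npy');g=cv2.cvtColor(w,cv2.COLOR_RGB2GRAY)
roi=g[78:160,290:350]
t,m=cv2.threshold(cv2.GaussianBlur(roi,(3,3),0),0,255,cv2.THRESH_BINARY_INV+cv2.THRESH_OTSU)
n,l,st,ce=cv2.connectedComponentsWithStats(m);i=1+st[1:,4].argmax();print(t,st[i]+[290,78,0,0,0],ce[i]+[290,78])
ys,xs=np.where(l==i)
P=np.array([px2pt(C,x+290,y+78,90)[:2] for x,y in zip(xs,ys)]).astype(np.float32)
(c,sz,ang)=cv2.minAreaRect(P);print('rect',c,sz,ang,'centroid',P.mean(0))
e,v=np.linalg.eigh(np.cov(P.T));print('axis',np.degrees(np.arctan2(v[1,1],v[0,1]))%180)
S=[px2pt(C,*p,90)[:2] for p in((275,71),(364,74),(274,161),(358,163))];print('screws',np.mean(S,0),[np.degrees(np.arctan2(*(b-a)[::-1])) for a,b in((S[0],S[2]),(S[1],S[3]),(S[0],S[1]),(S[2],S[3]))])
R=Ro.from_quat(s['eef_rot'])
for z in(35.6,43.6):
  for y in(-4,4):print('lug pred',pt2px(C,R.apply([22,y,z])+s['tcp_pos']))
for x in(-20,20):
  for y in(-6,6): print('handle top pred',pt2px(C,R.apply([x,y,-23.4])+s['tcp_pos']))
print(g[184:216:2,310:336])
E
```

```text
157.0 [ 301   84   34   69 1735] [317.36023055 117.90893372]
rect (472.068359375, -170.04075622558594) (23.564666748046875, 47.186302185058594) 69.21772003173828 centroid [ 471.51495 -170.01727]
axis 158.4242789550346
screws [ 472.04696592 -169.92930156] [np.float64(-22.655477348338078), np.float64(-21.984349663631633), np.float64(68.33479355253438), np.float64(68.77907873891007)]
lug pred (np.float64(314.80230021807677), np.float64(190.49368525523326))
lug pred (np.float64(329.28163535701594), np.float64(190.5067010436527))
lug pred (np.float64(315.07388552877165), np.float64(187.02584208113794))
lug pred (np.float64(328.97210033701094), np.float64(187.03825532815898))
handle top pred (np.float64(307.6764914309509), np.float64(323.68578108114866))
handle top pred (np.float64(336.52761864086636), np.float64(323.718107071198))
handle top pred (np.float64(306.6097910790103), np.float64(233.8991344009164))
handle top pred (np.float64(337.880640058301), np.float64(233.9295021696749))
[[172 172 172 171 170 172 171 171 171 170 172 171 169 170 168 172 173 169
  165 157 147 148 149 149 147 1
[... 939 characters left out ...]
54 152 155
  146  74  57  58  60  60  57  62]
 [ 59  57  61  67  76 104 121 150 145 146 139 131 147 153 153 156 154 155
  136  68  59  60  61  60  60  58]
 [ 76  89  92  92  94 101 101 102  99  90  90  99 127 129 129 138 152 156
  134  66  50  56  54  52  60  57]
 [ 87  88  90  92  93  92  89  90  89  89  90  89  90  94  92  89 115 152
  136  65  53  54  48  50  53  64]
 [ 75  77  78  84  86  95  89  87  88  86  89  89  89  87  93  90  92 111
  133  65  50  55  51  52  60  83]
 [ 79  81  79  78  82  83  86  84  80  85  82  83  78  84  83  84  85  89
   89  77  76  74  73  57  53  71]
 [ 78  82  81  83  85  80  83  84  82  81  83  81  84  86  85  83  86  86
   85  87  88  86  91  84  62  63]]
```

```bash
python3 -c "
from h import *
mv(472,-170,142,68.4)"
```

```text
t [ 0.058  -0.0031  0.0482] r [ 0.0005 -0.0004  0.0298] | tcp [ 527.6 -186.8  190.2] yaw 70.11 time 6.125 q [-0.16  0.27  0.49  1.88 -0.15  1.03  1.62] f [ 0.4 -0.3 -1.8] w 11.1 60.2
```

>>> arm_command(
  rows=[
    {"tx":0.015,"ty":-0.001,"tz":0,"rx":0,"ry":0,"rz":0.01,"fingers":1},
    {"tx":0.035,"ty":-0.002,"tz":0.005,"rx":0,"ry":0,"rz":0.02,"fingers":1},
    {"tx":0.05,"ty":-0.003,"tz":0.015,"rx":0,"ry":0,"rz":0.03,"fingers":1},
    {"tx":0.058,"ty":-0.003,"tz":0.028,"rx":0,"ry":0,"rz":0.03,"fingers":1},
    {"tx":0.058,"ty":-0.003,"tz":0.04,"rx":0,"ry":0,"rz":0.03,"fingers":1},
    {"tx":0.058,"ty":-0.003,"tz":0.048,"rx":0,"ry":0,"rz":0.03,"fingers":1},
    {"tx":0.058,"ty":-0.003,"tz":0.048,"rx":0,"ry":0,"rz":0.03,"fingers":1},
    {"tx":0.058,"ty":-0.003,"tz":0.048,"rx":0,"ry":0,"rz":0.03,"fingers":1},
  ],
)

```text
time_s: 7.12
tcp_pos: [472.4, -171.7, 142.5]
eef_rot: [0.189, 0.982, -0.0, 0.0]
ft_force: [0.2, 0.2, -1.4]
gripper_width: 10.7
gripper_force: 60.3
```

```bash
python3 - <<'E'
from h import *
mv(472,-170,142,68.4)
s=sense();w=capture('wrist');np.save('w5.npy',w)
C=cam('wrist',s);print(pt2px(C,[472,-170,90]))
save('w5',cv2.resize(w[90:290,240:400],None,fx=3,fy=3,interpolation=cv2.INTER_CUBIC))
E
```

```text
t [0.001  0.0014 0.0005] r [-0.0003  0.0007 -0.0028] | tcp [ 472.4 -171.7  142.5] yaw 68.24 time 7.125 q [-0.18  0.23  0.49  2.05 -0.14  0.9   1.58] f [ 0.2  0.2 -1.4] w 10.7 60.3
(np.float64(324.2522083177735), np.float64(216.48159370539733))
```

View pics/w5.png

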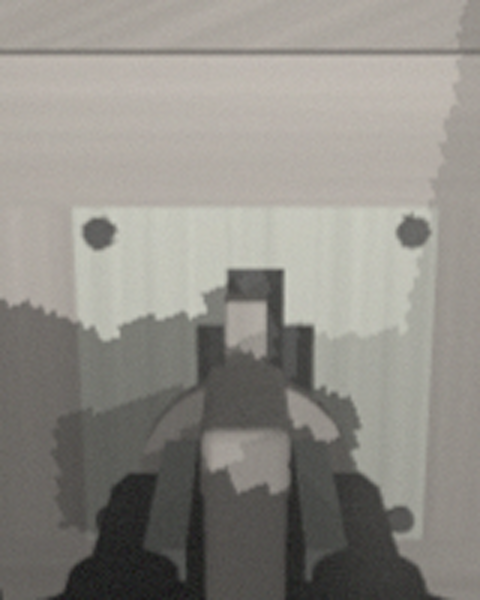

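The lug sits over the slot but about 2 mm left of its centre: lug columns 225–267 against slot 228–285 in the 3x crop. I'll shift along +y and let it settle.

>>> arm_command(
  rows=[
    {"tx":0.001,"ty":0.0018,"tz":0,"rx":0,"ry":0,"rz":-0.002,"fingers":1},
    {"tx":0.001,"ty":0.0018,"tz":0,"rx":0,"ry":0,"rz":-0.002,"fingers":1},
    {"tx":0.001,"ty":0.0018,"tz":0,"rx":0,"ry":0,"rz":-0.002,"fingers":1},
    {"tx":0.001,"ty":0.0018,"tz":0,"rx":0,"ry":0,"rz":-0.002,"fingers":1},
  ],
)

```text
time_s: 7.68
tcp_pos: [471.5, -169.3, 142.3]
eef_rot: [0.188, 0.982, 0.0, 0.0]
ft_force: [-0.1, 0.2, -1.1]
gripper_width: 10.7
gripper_force: 60.3
```

```bash
python3 - <<'E'
from h import *
mv(472,-170,142,68.4)
w=capture('wrist');g=cv2.cvtColor(w,cv2.COLOR_RGB2GRAY)
for v in(182,186,195,198):print(v,g[v,308:340])
E
```

```text
t [-0.0007 -0.0005  0.0003] r [ 0.      0.0001 -0.0008] | tcp [ 471.5 -169.3  142.3] yaw 68.36 time 7.675 q [-0.18  0.22  0.49  2.05 -0.13  0.9   1.58] f [-0.1  0.2 -1.1] w 10.7 60.3
182 [193 195 195 193 172 134 133 131 131 135 139 144 144 143 143 143 141 130
 128 133 131 133 136 157 192 195 196 196 195 195 194 194]
186 [187 156 121 120 108  69  68  71  75  74  75  84  96  95  86  86  88  88
  80  73  71  71  80 127 193 196 194 193 194 196 195 197]
195 [168 155 126 121 105  74  86 139 160 164 164 164 163 164 167 167 169 168
 173 171 146  77  76 127 191 194 192 193 190 194 194 191]
198 [124 126 125 122 105  69  89 138 162 165 165 160 163 164 166 168 169 168
 171 170 144  83  73 117 169 169 169 168 175 189 189 183]
```

Centred now: slot 312.5–331, lug 315–328. Descending.

>>> arm_command(
  rows=[
    {"tx":-0.0004,"ty":0,"tz":0.004,"rx":0,"ry":0,"rz":0,"fingers":1},
    {"tx":-0.0004,"ty":0,"tz":0.008,"rx":0,"ry":0,"rz":0,"fingers":1},
    {"tx":-0.0004,"ty":0,"tz":0.011,"rx":0,"ry":0,"rz":0,"fingers":1},
    {"tx":-0.0004,"ty":0,"tz":0.013,"rx":0,"ry":0,"rz":0,"fingers":1},
    {"tx":-0.0004,"ty":0,"tz":0.015,"rx":0,"ry":0,"rz":0,"fingers":1},
    {"tx":-0.0004,"ty":0,"tz":0.016,"rx":0,"ry":0,"rz":0,"fingers":1},
  ],
)

```text
time_s: 8.48
tcp_pos: [471.8, -169.4, 126.1]
eef_rot: [0.188, 0.982, -0.0, -0.0]
ft_force: [-0.7, -1.6, -1.8]
gripper_width: 10.8
gripper_force: 60.3
```

```bash
python3 -c "
from h import *
mv(472,-170,112,68.4);print(sense()['moment'])"
```

```text
t [-0.0004 -0.0005  0.0141] r [-0.     -0.0001 -0.0008] | tcp [ 471.8 -169.4  126.1] yaw 68.36 time 8.475 q [-0.17  0.25  0.49  2.06 -0.15  0.86  1.59] f [-0.7 -1.6 -1.8] w 10.8 60.3
[-0.01377282  0.00939857 -0.01360214]
```

>>> arm_command(
  rows=[
    {"tx":0,"ty":0,"tz":0.003,"rx":0,"ry":0,"rz":0,"fingers":1},
    {"tx":0,"ty":0,"tz":0.006,"rx":0,"ry":0,"rz":0,"fingers":1},
    {"tx":0,"ty":0,"tz":0.009,"rx":0,"ry":0,"rz":0,"fingers":1},
    {"tx":0,"ty":0,"tz":0.012,"rx":0,"ry":0,"rz":0,"fingers":1},
    {"tx":0,"ty":0,"tz":0.014,"rx":0,"ry":0,"rz":0,"fingers":1},
    {"tx":0,"ty":0,"tz":0.015,"rx":0,"ry":0,"rz":0,"fingers":1},
    {"tx":0,"ty":0,"tz":0.015,"rx":0,"ry":0,"rz":0,"fingers":1},
    {"tx":0,"ty":0,"tz":0.015,"rx":0,"ry":0,"rz":0,"fingers":1},
  ],
)

```text
time_s: 9.48
tcp_pos: [472.2, -169.6, 112.4]
eef_rot: [0.188, 0.982, 0.0, 0.0]
ft_force: [-2.1, 1.3, 8.7]
gripper_width: 10.9
gripper_force: 61.6
```

```bash
python3 -c "
from h import *
mv(472,-170,112,68.4);print(sense()['moment'])"
```

```text
t [ 0.     -0.0005  0.0004] r [ 0.0007 -0.0001 -0.0009] | tcp [ 472.2 -169.6  112.4] yaw 68.35 time 9.475 q [-0.16  0.27  0.48  2.07 -0.17  0.83  1.61] f [-2.1  1.3  8.7] w 10.9 61.6
[0.25562217 0.73760741 0.07898232]
```

>>> arm_command(
  force=90,
  rows=[
    {"tx":0,"ty":0,"tz":0.001,"rx":0,"ry":0,"rz":0,"fingers":1},
    {"tx":0,"ty":0,"tz":0.002,"rx":0,"ry":0,"rz":0,"fingers":1},
    {"tx":0,"ty":0,"tz":0.002,"rx":0,"ry":0,"rz":0,"fingers":1},
    {"tx":0,"ty":0,"tz":0.002,"rx":0,"ry":0,"rz":0,"fingers":1},
  ],
)

```text
time_s: 9.98
tcp_pos: [472.3, -169.6, 111.5]
eef_rot: [0.188, 0.982, 0.001, -0.0]
ft_force: [-4.2, 2.4, 16.0]
gripper_width: 10.1
gripper_force: 93.1
```

>>> arm_command(
  rows=[
    {"tx":0,"ty":0,"tz":0.001,"rx":0,"ry":0,"rz":0,"fingers":1},
    {"tx":0,"ty":0,"tz":0.001,"rx":0,"ry":0,"rz":0.1,"fingers":1},
    {"tx":0,"ty":0,"tz":0.001,"rx":0,"ry":0,"rz":0.2,"fingers":1},
    {"tx":0,"ty":0,"tz":0.001,"rx":0,"ry":0,"rz":0.3,"fingers":1},
    {"tx":0,"ty":0,"tz":0.001,"rx":0,"ry":0,"rz":0.4,"fingers":1},
    {"tx":0,"ty":0,"tz":0.001,"rx":0,"ry":0,"rz":0.5,"fingers":1},
  ],
)

```text
time_s: 10.72
tcp_pos: [472.5, -169.6, 111.4]
eef_rot: [0.426, 0.905, 0.001, -0.001]
ft_force: [-6.9, 2.7, 21.6]
gripper_width: 10.0
gripper_force: 93.9
```

```bash
python3 -c "
from h import *
mv(472,-170,112,-25);print(sense()['moment'])"
```

```text
t [-0.     -0.0006 -0.0006] r [ 3.0000e-04 -2.5000e-03  1.1263e+00] | tcp [ 472.5 -169.6  111.4] yaw 39.53 time 10.725 q [-0.24  0.29  0.57  2.07 -0.21  0.84  1.14] f [-6.9  2.7 21.6] w 10.0 93.9
[0.56956172 1.89861528 0.07093831]
```

>>> arm_command(
  rows=[
    {"tx":0,"ty":0,"tz":0,"rx":0,"ry":0,"rz":0.13,"fingers":1},
    {"tx":0,"ty":0,"tz":0,"rx":0,"ry":0,"rz":0.26,"fingers":1},
    {"tx":0,"ty":0,"tz":0,"rx":0,"ry":0,"rz":0.4,"fingers":1},
    {"tx":0,"ty":0,"tz":0,"rx":0,"ry":0,"rz":0.54,"fingers":1},
    {"tx":0,"ty":0,"tz":0,"rx":0,"ry":0,"rz":0.68,"fingers":1},
    {"tx":0,"ty":0,"tz":0,"rx":0,"ry":0,"rz":0.81,"fingers":1},
    {"tx":0,"ty":0,"tz":0,"rx":0,"ry":0,"rz":0.94,"fingers":1},
    {"tx":0,"ty":0,"tz":0,"rx":0,"ry":0,"rz":1.03,"fingers":1},
  ],
)

```text
time_s: 11.72
tcp_pos: [473.2, -170.2, 111.4]
eef_rot: [0.816, 0.578, 0.001, -0.0]
ft_force: [-6.8, 0.7, 21.3]
gripper_width: 10.2
gripper_force: 93.8
```

```bash
python3 -c "
from h import *
mv(472,-170,112,-25);print(sense()['moment'])"
```

```text
t [-0.0002 -0.0012 -0.0006] r [ 0.0007 -0.0018  0.097 ] | tcp [ 473.2 -170.2  111.4] yaw -19.45 time 11.725 q [-0.42  0.33  0.78  2.08 -0.31  0.85  0.21] f [-6.8  0.7 21.3] w 10.2 93.8
[0.46987298 1.66367146 0.15254071]
```

>>> arm_command(
  rows=[
    {"tx":0,"ty":0,"tz":0,"rx":0,"ry":0,"rz":0.05,"fingers":1},
    {"tx":0,"ty":0,"tz":0,"rx":0,"ry":0,"rz":0.1,"fingers":1},
    {"tx":0,"ty":0,"tz":0,"rx":0,"ry":0,"rz":0.13,"fingers":1},
    {"tx":0,"ty":0,"tz":0,"rx":0,"ry":0,"rz":0.13,"fingers":1},
    {"tx":0,"ty":0,"tz":0,"rx":0,"ry":0,"rz":0.13,"fingers":1},
  ],
)

```text
time_s: 12.35
tcp_pos: [473.2, -170.3, 111.4]
eef_rot: [0.851, 0.525, 0.001, -0.0]
ft_force: [-5.7, 2.2, 22.0]
gripper_width: 10.3
gripper_force: 94.0
```

```bash
python3 -c "
from h import *
mv(472,-170,112,-25);print(sense()['moment'])"
```

```text
t [-0.0003 -0.0012 -0.0006] r [ 0.0004 -0.0019 -0.0299] | tcp [ 473.2 -170.3  111.4] yaw -26.71 time 12.35 q [-0.44  0.34  0.81  2.08 -0.33  0.85  0.1 ] f [-5.7  2.2 22. ] w 10.3 94.0
[0.51354333 1.73311188 0.1582149 ]
```

>>> arm_command(
  rows=[
    {"tx":0,"ty":0,"tz":0,"rx":0,"ry":0,"rz":0.02,"fingers":1},
    {"tx":0,"ty":0,"tz":0,"rx":0,"ry":0,"rz":0.04,"fingers":1},
    {"tx":0,"ty":0,"tz":0,"rx":0,"ry":0,"rz":0.05,"fingers":1},
    {"tx":0,"ty":0,"tz":0,"rx":0,"ry":0,"rz":0.05,"fingers":1},
    {"tx":0,"ty":0,"tz":0,"rx":0,"ry":0,"rz":0.05,"fingers":1},
  ],
)

```text
time_s: 12.98
tcp_pos: [473.0, -170.1, 111.4]
eef_rot: [0.864, 0.504, 0.001, -0.001]
ft_force: [-7.3, 1.5, 22.7]
gripper_width: 10.1
gripper_force: 94.1
```

```bash
python3 -c "
from h import *
mv(472,-170,112,-25);print(sense()['moment'])
w=capture('wrist');save('w6',w)"
```

```text
t [-0.0004 -0.001  -0.0006] r [-0.0001 -0.0018 -0.0785] | tcp [ 473.  -170.1  111.4] yaw -29.5 time 12.975 q [-0.45  0.34  0.82  2.08 -0.33  0.85  0.05] f [-7.3  1.5 22.7] w 10.1 94.1
[0.55143741 1.7877163  0.43839189]
```

View pics/w6.png

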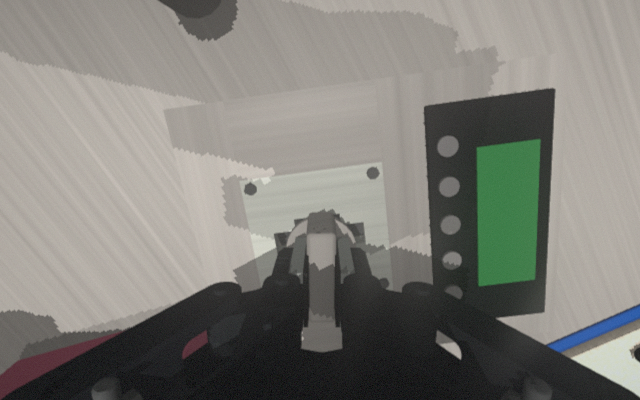

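The moment rose to 0.44 N m, so the turn is at its stop (about 1.7 rad). The TCP no longer goes down as the push grows to about 22 N, so the plunger is bottomed too. The picture shows the handle at (320,235), across the plate and still gripped.

```bash
python3 -c "
from bench import finish_job
print(finish_job())"
```

```text
the job is handed in; nothing more can be done
None
```

The job is handed in with the key still gripped, pushed fully in (about 22 N against the stop) and turned clockwise to the rotor stop (about 1.7 rad), at about 13 s on the robot's clock; no verdict came back.

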